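Drop the caught crucible tray onto its locating pin

TASK

Of the two round crucible trays, one lies flat on its stand and the other is hung up, leaning on the locating pin of its own stand. Nudge the leaning tray sideways, without lifting it off the stand, until its centre hole drops over the pin and it lies flat, then let go. Leave the tray that is already seated where it is.

Things in the scene. Friction and masses are not known exactly. Their poses are not given: they have to be found in the camera images.
- tray: the leaning tray: round, open, steel, 110 mm outer diameter, 22 mm high, rim 4 mm, floor 5 mm thick with a 36 mm centre hole; 0.35 kg. Origin: centre of its underside; z up out of it. At first the hole is 30 to 40 mm beside the pin: the floor rests on the pin's top, the opposite edge (low side) on the stand, leaning about 14 degrees. Pushed at the low side towards the pin it slides, then drops.
- stand: the fixed stand under the leaning tray: round grey base, 200 mm diameter, 10 mm thick, on the bench, with an upright pin of 16 mm diameter at its centre whose chamfered top is 20 mm above the base (30 mm above the bench). Origin: centre of the base's underside, at bench level on the pin's axis; z up. Its yaw means nothing. The tray fits the pin with 10 mm play all round.
- tray_b: an identical tray already seated flat over the pin of a second, identical stand beside the first. Origin: centre of its underside, 10 mm above the bench. To be left alone.
There are look-alikes about, which are no part of the job. What is shaped like the tray but red or yellow is not meant.

How it is judged:
By the outcome, as a careful person would: the job done as asked, in the order asked, and still so for the second after the job is handed in, with the robot touching nothing.
It also fails if it takes over 29 s, if anything falls off the work surface, if the arm or the gripper's body presses on something with over 40 N, if the wrist force passes 120 N, or if a joint passes its speed limit or range.

ROBOT

A 6-joint arm with a two-finger parallel gripper is mounted at the origin on the work surface. World frame = base frame: x ahead of the robot, y to its left, z up, the work surface at z = 0. Lengths are in mm, angles in degrees, forces in N, time in s.
With the tool pointing down it reaches from about 375 to 925 mm from the base axis. Payload 5.7 kg.
Tool frame: the origin (TCP) lies midway between the tips of the shut fingers; the grasp point (between the pads) lies 19 mm behind it; z points along the fingers, y is the direction in which the jaws open and shut (so a half turn about z gives the same grasp; the last joint's range is limited). The gripper opens to 85 mm and grips with 20 to 120 N. Pads are 22 mm wide; open, the fingers measure 114 mm over their backs; the gripper's body (76 mm by 85 mm) begins 54 mm behind the grasp point. The pads swing forward as they close: fully open they stand 13 mm farther back than shut.
Start: joints at [-6.595, 20.558, 86.54, -0, 72.909, -6.595], TCP at [599.969, -0.004, 231.267] pointing down, gripper open.
Joint ranges: [-170.27, 170.27], [-57.76, 135], [12.27, 136.19], [-55.21, 235.2], [11.17, 155.16], [-170.74, 170.74]. Speed limits (degrees/s): [136.94, 136.94, 180, 180, 180, 180].

INTERFACE

Orientations are given as a 3x3 rotation matrix whose columns are the frame's x, y, z axes.
In Python, from cell import manip, vision gives the robot as it stands.
- The arm moves only by the tool arm_command, never from a script. Its argument "targets" is a list of rows, each a list of 3 entries, a list of its own where there are three numbers: the shift along the tool's x, y, z in cm, then the turn, a rotation vector about the tool's x, y, z in degrees, then the closure, from -1 (fully open) to 1 (shut), so that 0 is half open. In form: [[[dx, dy, dz], [ax, ay, az], grip], ...]. A call has exactly 8 rows; each row is the pose to reach, as a shift and turn from the pose commanded when the call began, along the tool's axes at that moment; what a row does not reach only later rows make up. A row lasts 1/12 s, in which the tool goes at most 41.7 mm and 7.16 degrees, less where a joint would pass 70% of its speed; a pose out of reach is approached as far as the arm can. A call with a gripper value outside its range is refused whole. The fingers move at their own pace and stop on an object; "grip_force" is the grip in N (left out, the last holds). Time passes only in rows, so rows that repeat a pose let the fingers close, or fill a call up. It gives the time, the measured TCP pose, the force and the opening at its end, in the units of the state.
- manip.get_obs(): the state, without advancing time (a new reading comes with each control period).
- vision.camera(name): name is "scene" or "side" or "wrist"; returns the picture (400x640x3 uint8, blue, green, red); there is no depth.
- vision.camera_model(name): a dict with "mtx" (3x3 intrinsics, pixels), "R" (3x3) and "t" (3): a world point X has camera coordinates R X + t; the wrist camera has in their place "T_tool_cam" (4x4, takes a point from camera to tool coordinates, whose origin is the TCP and whose axes are the flange's). Camera axes: x right, y down, z forward; pixel columns grow to the right and rows downward; lengths in mm; the calibration is good to about 2 mm. A picture is of the moment at which its call begins: read the wrist's pose just before it. camera_model takes no time and is no camera call.
- manip.hand_in(): hands the job in, once; it reports no verdict.
The state is a dict: "time": time; "joints": joint angles; "qvel": joint speeds; "effort": joint torques, N m; "tool_pos": TCP position; "tool_rot": TCP orientation; "wrist_force": force on the tool from outside, world axes, zero at the start; "moment": the same for the moment, N m; "opening": finger opening in mm.
Only numpy, scipy, OpenCV 4.12 (cv2) and the standard library are available. Lean on these libraries where they do the work, as an engineer would, in place of code of your own. Each camera call takes 0.05 s, during which the arm holds its last target. There are 200 camera calls.

## Working session

There is one attempt and no reset: what is moved stays moved. The work goes in short steps, Python scripts to look and compute and a tool call to move; the robot and the scene stay as the last step left them, time stands still between calls to the robot, and variables do not carry over. Pictures are saved under pics/ and viewed, about 8 in all and at most 12, crops included, and the job is handed in when it is done.

Besides the shell and the picture viewer there is one more tool, called after "Request:" by a JSON object that holds its "api" and its "payload". arm_command: Moves the arm, as the interface text tells. Its arguments: {"type":"object","properties":{"targets":{"type":"array"},"grip_force":{"type":"number"}},"required":["targets"]}

```bash
mkdir -p pics
python3 - <<'E'
from cell import manip, vision
import cv2
for n in("scene","side"):
    cv2.imwrite(f"pics/{n}0.png",vision.camera(n)); m=vision.camera_model(n); print(n,m)
o=manip.get_obs();print(o["time"],o["tool_pos"],o["tool_rot"],o["opening"])
E
```

```text
scene {'mtx': array([[454.38369209,   0.        , 322.19456288],
       [  0.        , 454.38369209, 203.45921453],
       [  0.        ,   0.        ,   1.        ]]), 'R': array([[ 0.06047542,  0.99809987,  0.01180533],
       [ 0.69336787, -0.03349783, -0.71980476],
       [-0.71804158,  0.05171593, -0.69407618]]), 't': array([  66.70203358, -275.32640524, 1456.16047672])}
side {'mtx': array([[502.52542332,   0.        , 324.21228451],
       [  0.        , 502.52542332, 195.92497429],
       [  0.        ,   0.        ,   1.        ]]), 'R': array([[ 0.76692504, -0.64150281,  0.01732421],
       [-0.45095951, -0.5579418 , -0.69666095],
       [ 0.45657586,  0.52647421, -0.71719133]]), 't': array([-419.03949657,  179.71760753,  908.15373081])}
0.1 [5.99380402e+02 7.98542455e-02 2.30534447e+02] [[-2.99382356e-05  9.99998602e-01 -1.67166166e-03]
 [ 9.99999976e-01  3.03035457e-05  2.18506184e-04]
 [ 2.18556536e-04 -1.67165508e-03 -9.99998579e-01]] 85.46017032342084
```

View pics/scene0.png

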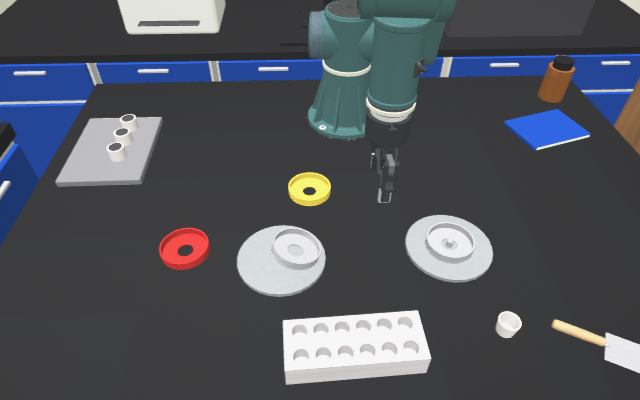

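View pics/side0.png

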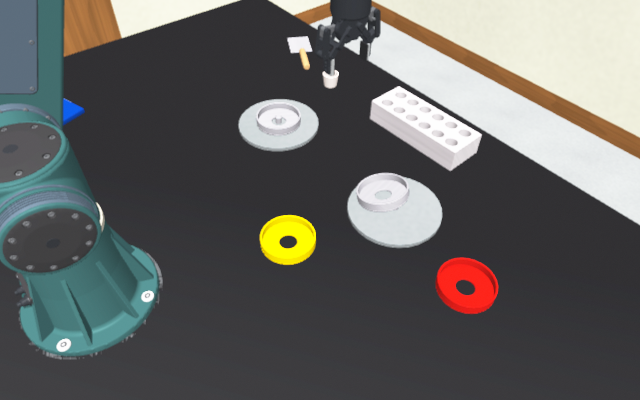

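The scene view shows two steel trays: one at (297,247) on the left stand (281,259), off-centre with no pin visible, and one at (449,241) on the right stand (449,246), with the pin showing in its hole. The red (185,248) and yellow (309,188) trays are look-alikes. The left steel tray fits the leaning one. I'll confirm that in enlarged crops and measure it.

```bash
cat > h.py <<'E'
import numpy as np, cv2
from cell import manip, vision
def ray(m,uv,z):
    d=m["R"].T@np.linalg.inv(m["mtx"])@np.array([uv[0],uv[1],1.]); c=-m["R"].T@m["t"]
    return c+d*(z-c[2])/d[2]
def proj(m,X):
    p=m["mtx"]@(m["R"]@np.asarray(X,float)+m["t"]); return p[:2]/p[2]
def tri(m1,u1,m2,u2):
    P=[m["mtx"]@np.c_[m["R"],m["t"]] for m in(m1,m2)]
    X=cv2.triangulatePoints(P[0],P[1],np.array(u1,float),np.array(u2,float)); return (X[:3]/X[3]).ravel()
def stand(img,m,seed):
    g=cv2.cvtColor(img,cv2.COLOR_BGR2GRAY)
    n,l=cv2.connectedComponents((g>100).astype(np.uint8)); k=(l==l[seed[1],seed[0]]).astype(np.uint8)
    c=max(cv2.findContours(k,cv2.RETR_EXTERNAL,cv2.CHAIN_APPROX_NONE)[0],key=cv2.contourArea)
    h=cv2.convexHull(c)[:,0]
    P=np.array([ray(m,p,10)[:2] for p in c[:,0]])
    (x,y),r=cv2.minEnclosingCircle(P.astype(np.float32)); return (x,y),r
E
python3 - <<'E'
from h import *
I={n:cv2.imread(f"pics/{n}0.png") for n in("scene","side")}
M={n:vision.camera_model(n) for n in I}
for n,s in(("scene",(260,270)),("side",(400,225)),("scene",(449,270)),("side",(270,143))): print(n,stand(I[n],M[n],s))
a=cv2.resize(I["scene"][215:300,230:330],None,fx=4,fy=4,interpolation=cv2.INTER_CUBIC)
b=cv2.resize(I["side"][165:250,345:445],None,fx=4,fy=4,interpolation=cv2.INTER_CUBIC)
cv2.imwrite("pics/c1.png",np.hstack([a,b]))
E
```

```text
scene ((575.1408081054688, -195.0209503173828), 103.0987777709961)
side ((573.3106689453125, -195.35073852539062), 108.52774047851562)
scene ((558.6921997070312, 191.91702270507812), 104.01275634765625)
side ((553.410400390625, 187.898681640625), 105.85469055175781)
```

View pics/c1.png

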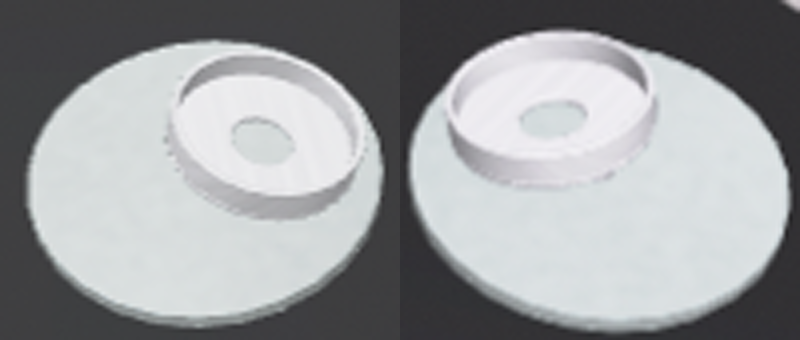

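The crops confirm it: the left tray (hole at scene ≈(295.5,250), side ≈(383,195)) is tilted and off-centre, with no pin in its hole. Next I'll triangulate the hole and refine the stand centre.

```bash
cat >> h.py <<'E'
from scipy.optimize import least_squares
def stand2(img,m,seed,guess,tray):
    g=cv2.cvtColor(img,cv2.COLOR_BGR2GRAY)
    n,l=cv2.connectedComponents((g>100).astype(np.uint8)); k=(l==l[seed[1],seed[0]]).astype(np.uint8)
    c=max(cv2.findContours(k,cv2.RETR_EXTERNAL,cv2.CHAIN_APPROX_NONE)[0],key=cv2.contourArea)[:,0]
    cam=(-m["R"].T@m["t"])[:2]; v=cam-guess; v/=np.linalg.norm(v)
    P=np.array([ray(m,p,10)[:2] for p in c]); s=(P-guess)@v
    Q=np.array([ray(m,p,0 if q>0 else 10)[:2] for p,q in zip(c,s)])
    Q=Q[(np.linalg.norm(P-tray,axis=1)>90)&(abs(s)>20)]
    r=least_squares(lambda x:np.linalg.norm(Q-x,axis=1)-100,guess,loss="soft_l1"); return r.x.round(1),np.std(r.fun).round(2)
E
python3 - <<'E'
from h import *
I={n:cv2.imread(f"pics/{n}0.png") for n in("scene","side")}
M={n:vision.camera_model(n) for n in I}
H=tri(M["scene"],(295.5,250),M["side"],(383.3,194.8)); print("hole",H, proj(M["scene"],H),proj(M["side"],H))
# rim centre: scene crop rim ellipse, side crop rim ellipse
for n,s in(("scene",(260,270)),("side",(400,225))): print(n,stand2(I[n],M[n],s,np.array([574.,-195]),H[:2]))
# rim points along world lean directions
print("cams",[-m["R"].T@m["t"] for m in M.values()])
E
```

```text
hole [ 569.06318534 -164.08894606   26.16951895] [294.44290392 250.59486937] [382.41984706 194.22940588]
scene (array([ 571.3, -194.4]), np.float64(1.05))
side (array([ 574. , -195.5]), np.float64(1.2))
cams [array([1232.45242493, -151.10482224,  811.71760953]), array([ -12.22382329, -646.66256613,  783.78174299])]
```

The hole is at about (569,-164) and the pin at about (573,-195), so the low side faces +y and the push goes along -y. The tool's x axis is world y and its y axis is world x, so two half-open fingers can straddle the rim and keep it centred. I'll approach to (570,-80).

Request:
{"api": "arm_command", "payload": {"targets": [[[-1.5,-0.6,2.5],[0,0,0],-0.3],[[-3,-1.2,5],[0,0,0],-0.3],[[-4.5,-1.8,8],[0,0,0],-0.3],[[-6,-2.4,11],[0,0,0],-0.3],[[-7,-2.8,14],[0,0,0],-0.3],[[-8,-3,17],[0,0,0],-0.3],[[-8,-3,17],[0,0,0],-0.3],[[-8,-3,17],[0,0,0],-0.3]]}}

```text
time: 0.77
tool_pos: [568.3, -79.8, 59.9]
tool_rot: [[0.001, 1.0, -0.005], [1.0, -0.001, 0.001], [0.001, -0.005, -1.0]]
wrist_force: [0.0, 1.1, -0.5]
opening: 55.6
```

Request:
{"api": "arm_command", "payload": {"targets": [[[0,0.1,1],[0,0,0],-0.3],[[0,0.2,2],[0,0,0],-0.3],[[0,0.2,3],[0,0,0],-0.3],[[0,0.2,3.6],[0,0,0],-0.3],[[0,0.2,4.2],[0,0,0],-0.3],[[0,0.2,4.3],[0,0,0],-0.3],[[0,0.2,4.3],[0,0,0],-0.3],[[0,0.2,4.3],[0,0,0],-0.3]]}}

```text
time: 1.43
tool_pos: [572.1, -80.0, 18.4]
tool_rot: [[-0.0, 1.0, 0.0], [1.0, 0.0, -0.0], [-0.0, 0.0, -1.0]]
wrist_force: [1.0, -0.8, 0.6]
opening: 55.5
```

Run:
```python
from h import *
o=manip.get_obs();print(o["tool_pos"],o["wrist_force"],o["opening"])
for n in("scene","side"): 
    i=vision.camera(n); cv2.imwrite(f"pics/{n}1.png",i)
    c=(i[190:310,210:360] if n=="scene" else i[130:250,320:470]); 
    globals()[n]=cv2.resize(c,(400,320),interpolation=cv2.INTER_CUBIC)
cv2.imwrite("pics/c2.png",np.hstack([scene,side]))
```

```text
[572.06272605 -79.96982616  18.37446301] [ 0.99538108 -0.76332609  0.62993225] 55.5431821016971
```

View pics/c2.png

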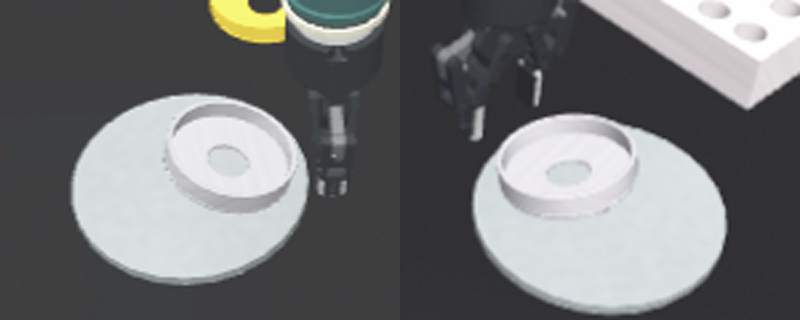

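The picture shows the fingers beside the low side, on the line to the pin. I'll go down 5 mm more and start pushing.

Request:
{"api": "arm_command", "payload": {"targets": [[[0,-0.1,0.3],[0,0,0],-0.3],[[0,-0.2,0.5],[0,0,0],-0.3],[[-0.5,-0.2,0.5],[0,0,0],-0.3],[[-1,-0.2,0.5],[0,0,0],-0.3],[[-1.5,-0.2,0.5],[0,0,0],-0.3],[[-2,-0.2,0.5],[0,0,0],-0.3],[[-2.4,-0.2,0.5],[0,0,0],-0.3],[[-2.8,-0.2,0.5],[0,0,0],-0.3]]}}

```text
time: 2.2
tool_pos: [569.6, -108.1, 13.2]
tool_rot: [[0.001, 1.0, -0.001], [1.0, -0.001, 0.001], [0.001, -0.001, -1.0]]
wrist_force: [-0.5, 3.9, 0.7]
opening: 55.3
```

Request:
{"api": "arm_command", "payload": {"targets": [[[-0.2,0,0],[0,0,0],-0.3],[[-0.4,0,0],[0,0,0],-0.3],[[-0.6,0,0],[0,0,0],-0.3],[[-0.8,0,0],[0,0,0],-0.3],[[-1,0.1,0],[0,0,0],-0.3],[[-1.2,0.1,0],[0,0,0],-0.3],[[-1.2,0.1,0],[0,0,0],-0.3],[[-1.2,0.1,0],[0,0,0],-0.3]]}}

```text
time: 2.87
tool_pos: [571.1, -120.4, 13.3]
tool_rot: [[-0.0, 1.0, 0.0], [1.0, 0.0, -0.0], [-0.0, 0.0, -1.0]]
wrist_force: [-1.0, 0.4, 0.0]
opening: 55.6
```

Run:
```python
from h import *
o=manip.get_obs();print(o["tool_pos"],o["wrist_force"],o["opening"])
for n in("scene","side"): 
    i=vision.camera(n); cv2.imwrite(f"pics/{n}2.png",i)
    c=(i[190:310,210:360] if n=="scene" else i[130:250,320:470]); 
    globals()[n]=cv2.resize(c,(400,320),interpolation=cv2.INTER_CUBIC)
cv2.imwrite("pics/c3.png",np.hstack([scene,side]))
```

```text
[ 571.1290387  -120.36068123   13.30445889] [-0.95703265  0.37118939  0.00469154] 55.62284044182839
```

View pics/c3.png

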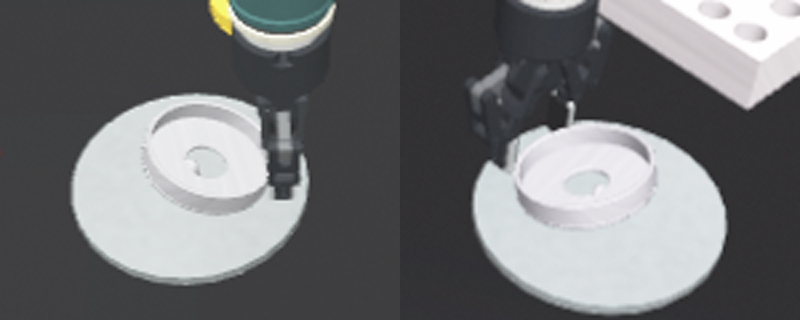

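The tray slid as planned: the pin now shows at the hole's edge (scene crop (195,172), side crop (602,187)), slightly to the +x side. I'll push on with a small +x drift.

Request:
{"api": "arm_command", "payload": {"targets": [[[-0.2,0.1,0],[0,0,0],-0.3],[[-0.4,0.2,0],[0,0,0],-0.3],[[-0.6,0.3,0],[0,0,0],-0.3],[[-0.8,0.3,0],[0,0,0],-0.3],[[-1,0.4,0],[0,0,0],-0.3],[[-1.2,0.4,0],[0,0,0],-0.3],[[-1.3,0.4,0],[0,0,0],-0.3],[[-1.3,0.4,0],[0,0,0],-0.3]]}}

```text
time: 3.63
tool_pos: [574.7, -133.0, 13.2]
tool_rot: [[0.0, 1.0, -0.001], [1.0, -0.0, 0.0], [0.0, -0.001, -1.0]]
wrist_force: [-1.2, 1.7, 1.0]
opening: 55.3
```

Run:
```python
from h import *
o=manip.get_obs();print(o["tool_pos"],o["wrist_force"],o["opening"])
for n in("scene","side"): 
    i=vision.camera(n); cv2.imwrite(f"pics/{n}3.png",i)
    c=(i[190:310,210:360] if n=="scene" else i[130:250,320:470]); 
    globals()[n]=cv2.resize(c,(400,320),interpolation=cv2.INTER_CUBIC)
cv2.imwrite("pics/c4.png",np.hstack([scene,side]))
```

```text
[ 574.66386569 -133.04810557   13.21580875] [-1.16833743  1.72658306  1.00579552] 55.31649517759168
```

View pics/c4.png

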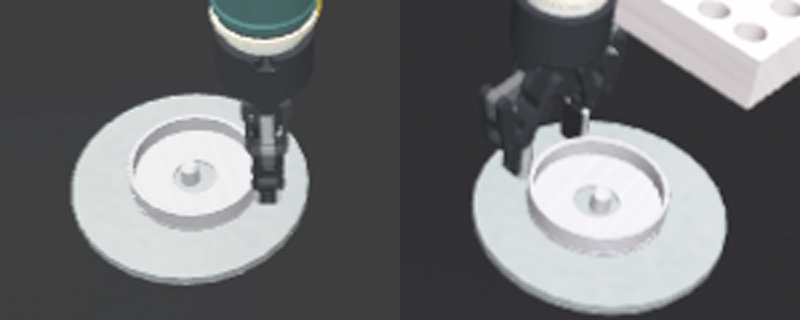

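The pin now stands up through the hole in both views and the tray looks flat. I'll back off along +y, raise the arm, then check.

Request:
{"api": "arm_command", "payload": {"targets": [[[0.5,0,0],[0,0,0],-0.3],[[1,0,0],[0,0,0],-0.3],[[2,0,0],[0,0,0],-0.3],[[3.5,0,0],[0,0,0],-0.3],[[5,0,0],[0,0,0],-0.3],[[6,0,-2],[0,0,0],-0.3],[[7,0,-5],[0,0,0],-0.3],[[8,0,-8],[0,0,0],-0.3]]}}

```text
time: 4.4
tool_pos: [573.5, -50.5, 93.1]
tool_rot: [[-0.001, 1.0, -0.003], [1.0, 0.001, 0.001], [0.001, -0.003, -1.0]]
wrist_force: [0.1, 0.3, 0.9]
opening: 55.6
```

Request:
{"api": "arm_command", "payload": {"targets": [[[1,0,-3],[0,0,0],-0.3],[[2,0,-5],[0,0,0],-0.3],[[3,0,-7],[0,0,0],-0.3],[[4,0,-9],[0,0,0],-0.3],[[5,0,-11],[0,0,0],-0.3],[[5,0,-12],[0,0,0],-0.3],[[5,0,-12],[0,0,0],-0.3],[[5,0,-12],[0,0,0],-0.3]]}}

```text
time: 5.07
tool_pos: [574.9, -2.6, 213.1]
tool_rot: [[-0.001, 1.0, 0.0], [1.0, 0.001, -0.0], [-0.0, 0.0, -1.0]]
wrist_force: [-0.0, 1.4, -0.0]
opening: 55.5
```

Run:
```python
from h import *
o=manip.get_obs();print(o["time"],o["tool_pos"],o["wrist_force"])
I={n:vision.camera(n) for n in("scene","side")}; M={n:vision.camera_model(n) for n in I}
rows=[]
for n,a in(("scene",[(230,205),(400,205)]),("side",[(345,155),(230,85)])):
    rows.append(np.hstack([cv2.resize(I[n][v:v+90,u:u+100],(400,300),interpolation=cv2.INTER_CUBIC) for u,v in a]))
    cv2.imwrite(f"pics/{n}4.png",I[n])
    d0=cv2.absdiff(I[n],cv2.imread(f"pics/{n}0.png")).max(2)
    print(n,"tray_b diff",d0[215:282,405:492].mean() if n=="scene" else d0[98:150,238:318].mean())
cv2.imwrite("pics/c5.png",np.vstack(rows))
```

```text
5.0667 [574.9057397   -2.57860679 213.14882141] [-0.0103604   1.3615442  -0.02700307]
scene tray_b diff 0.4695488076857094
side tray_b diff 0.8930288461538461
```

View pics/c5.png

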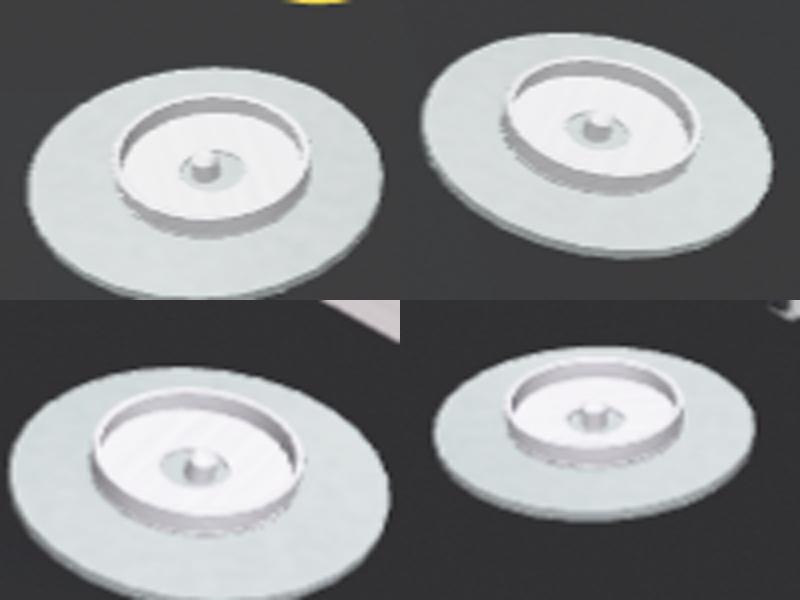

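The left tray now has the pin through its hole, like tray_b on the right, and tray_b has not moved. I'll run one numerical flatness check before handing in.

Run:
```python
from h import *
M={n:vision.camera_model(n) for n in("scene","side")}
f=lambda a,b:(230+a/4,205+.3*b); g=lambda a,b:(345+a/4,155+.3*b)
h=tri(M["scene"],f(212,168),M["side"],g(195,167)); r=tri(M["scene"],f(211,157),M["side"],g(198,150))
n=r-h; print("hole",h.round(1),"rim",r.round(1),"tilt",np.degrees(np.arccos(n[2]/np.linalg.norm(n))).round(1))
# rim outer-edge ellipse (right/left extremes in each view) at z=32
for k,F,p in(("scene",f,((113,155),(309,160),(215,93))),("side",g,((92,140),(303,168),(190,86)))):
    q=[ray(M[k],F(*x),32)[:2] for x in p]; print(k,[np.linalg.norm(x-[573,-188]).round(1) for x in q],q[0].round(),q[1].round())
```

```text
hole [ 573.6 -192.5   14.7] rim [ 575.  -191.8   28.3] tilt 6.5
scene [np.float64(56.3), np.float64(53.1), np.float64(53.5)] [ 573. -244.] [ 582. -136.]
side [np.float64(50.3), np.float64(60.8), np.float64(51.3)] [ 535. -155.] [ 603. -241.]
```

```bash
python3 -c "
from cell import manip
print(manip.hand_in())"
```

```text
the job is handed in; nothing more can be done
None
```

The leaning tray now lies flat over the pin of its own stand, and I handed the job in at about 5 s of robot time. I pushed it along -y from its low side with the two half-open fingers, about 25 mm, until it dropped. I then backed off and raised the arm clear.

**Last checks:**
- **Seating:** both cameras show the pin through the hole. The hole centre is at about (573.6, -192.5), within 3 mm of the pin. The floor top is at z = 14.7 mm, where a seated tray should be at 15 mm.
- **Flatness:** the rim measures about 108–110 mm across when its edges are cast onto the z = 32 mm plane, as it should for a flat tray. A cruder estimate, from rim and hole centres read off the crops by hand, gave a 6.5° tilt and a rim at 28 mm instead of 32. I put that down to pixel-reading error, since the two centres are only 14–17 mm apart.
- **Seated tray (tray_b):** its picture is unchanged from the start.
- **Forces:** the highest wrist force I read at the end of a move was about 4 N.

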